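Lock the mould's core slide with its L-slot pin

ROBOT

A 6-joint arm with a two-finger parallel gripper is mounted at the origin on the work surface. World frame = base frame: x ahead of the robot, y to its left, z up, the work surface at z = 0. Lengths are in mm, angles in rad, forces in N, time in s.
With the tool pointing down it reaches from about 350 to 775 mm from the base axis. Payload 7.3 kg.
Tool frame: the origin (TCP) lies midway between the tips of the shut fingers; the grasp point (between the pads) lies 19 mm behind it (bot.tcp_to_grasp is the distance from the TCP to the grasp point, in mm); z points along the fingers, y is the line along which they close (so a half turn about z gives the same grasp; the last joint's range is limited). The gripper opens to 92 mm and grips with 3 to 60 N. Pads are 19 mm wide; open, the fingers measure 130 mm over their backs; the gripper's body (75 mm by 190 mm) begins 47 mm behind the grasp point.
Start: joints at [-1.404, 0.342, 1.524, -0, 1.275, -0.146], TCP at [161.578, -499.541, 187.941] pointing down, gripper open.
Joint ranges: [-2.53, 2.53], [-0.77, 2.02], [0.04, 2.7], [-1, 4.14], [0.28, 2.66], [-3.11, 3.11]. Speed limits (rad/s): [2.57, 2.57, 3.14, 3.14, 3.14, 3.14].

INTERFACE

Orientations are given as [roll, pitch, yaw] about the fixed x, y, z axes, in that order (R = Rz(yaw) Ry(pitch) Rx(roll)).
In Python, from plant import bot, viewer gives the robot as it stands. The module is installed in compiled form; this text tells all that it offers.
- The arm moves only by the shell command python3 -m handwheel 'ROWS'. ROWS is text: rows parted by semicolons, each of 7 numbers parted by spaces: the shift along the tool's x, y, z scaled (see below), then the turn, a rotation vector about the tool's x, y, z scaled (see below), then the opening, from -1 (shut) to 1 (fully open), so that 0 is half open. In form: tx ty tz rx ry rz gripper; .... A call has 1 to 8 rows; each row is the pose to reach, as a shift and turn from the pose commanded when the call began, along the tool's axes at that moment, turning the shorter way round; what a row does not reach only later rows make up. The controller multiplies each number of a shift by 10 cm and each number of a turn by pi rad. A row lasts 1/12 s, in which the tool goes at most 41.7 mm and 7.16 degrees, less where a joint would pass 70% of its speed; a pose out of reach is approached as far as the arm can. A call with a number of a shift or a turn outside -1 to 1 is refused whole. A call with a gripper value outside its range is refused whole. The fingers move at their own pace and stop on an object; the grip force is fixed at half the most. Time passes only in rows, so rows that repeat a pose let the fingers close. It gives the time, the measured TCP pose, the force, the opening and the grip force at its end, in the units of the state.
- bot.get_obs(): the state, without advancing time (a new reading comes with each control period).
- viewer.capture(name): name is "scene" or "top"; returns a dict with "frame" (384x512x3 uint8, red, green, blue), "fov_y" (degrees; the focal length in pixels is half the picture's height over the tangent of half this angle, whatever the lens; pixels are square), "cx", "cy" (the principal point, pixels), "T" (4x4, takes a point from camera to world coordinates). Camera axes: x right, y down, z forward; pixel columns grow to the right and rows downward; lengths in mm; the calibration is good to about 2 mm. A picture is of the moment at which its call begins. There is no depth.
- bot.close_job(): hands the job in; it is judged then, once.
Trained networks look in a picture, given as the dict that the camera call returned (one of the last four; its "shot" number tells which), for a name from the list of things; names that differ only in an ending like _2 or _b are one class to them, and where a whole thing is asked for, a point or a joint stands for the part that bears it (a point fixed in the world has none). Each returns a list of dicts, best first, with "score" (0 to 1); they miss things now and then, are a little off and sometimes report something else, mostly with a low value. They report only what shows in the picture. A call takes as long as a camera call.
- viewer.recognise(target, picture): "centre" ([column, row] in pixels, amid what is visible of it).
- viewer.cut_out(target, picture): "pixels" (384x512 bool, what is visible of it) and "centre" ([column, row] in pixels, amid what is visible of it).
The state is a dict: "time": time; "joint_positions": joint angles; "dq": joint speeds; "tau": joint torques, N m; "tool_pos": TCP position; "tcp_rot": TCP orientation; "contact_force": force on the tool from outside, world axes, zero at the start; "moment": the same for the moment, N m; "grip_width": finger opening in mm; "finger_force": force on a finger pad.
Only numpy, scipy, OpenCV 4.12 (cv2) and the standard library are available. Lean on these libraries where they do the work, as an engineer would, in place of code of your own. Each camera call takes 0.05 s, during which the arm holds its last target. There are 200 camera calls.

TASK

Lock the core slide of the mould: with the fingertips push the upright steel pin along the long leg of the L-shaped slot to the corner, then round it and along the short leg until the pin is fully home at its end. Only push the pin; do not lift it out of the slot. Leave the bushing, the spring, the can and the screwdriver where they stand, and finish clear of everything.

Things in the scene. Friction and masses are not known exactly. Their poses are not given: they have to be found in the camera images.
- mould: Steel mould half, fixed, 300 (x) x 240 (y) x 100 mm high; yaw varies. Origin: centre of its underside, z up. On top a 14 mm thick lock plate (x -80 to 70, y -60 to 60, upper face at height 114 mm) has an L-shaped slot 20 mm wide, 14 deep: long leg along mould +x on y = -30, then short leg towards mould +y on x = 38 mm. Only the pin stands above the plate
- slot_start (a point): where the pin's axis is when it touches the outer end of the long leg, at plate-top height (mould x -52, y -30 mm)
- slot_corner (a point): pin's axis when it touches the far wall at the corner, at plate-top height (mould x 40, y -30 mm): the long leg runs from slot_start to here, the short leg from here to slot_end. The pin can enter the short leg when within about 4 mm of this far wall
- slot_end (a point): where the pin's axis is when fully home at the end of the short leg, at plate-top height (mould x 40, y +30 mm)
- pin_top (a point): centre of the pin's flat top, on its upright axis. Its head, a steel cylinder 22 mm across, stands from 2 to 46 mm above the plate (top at height 160); its 16 mm stem runs in the slot. It cannot tip, slides with about 1.5 to 3 N, stays where left and stops hard against the slot's walls. Only its weight (about 0.3 kg) keeps it down: it could be lifted out
- pin_along (a joint): pin's travel along mould +x in m: -0.002 at the start end of the long leg, 0.090 against the far wall at the corner; starts between 0 and 0.025
- pin_across (a joint): pin's travel along mould +y in m: 0 on the line of the long leg (play +-0.002), 0.060 fully home at the end of the short leg
- pin_lift (a joint): how far the pin has been lifted, m: 0 when seated in the slot; must stay under 0.006
- bushing: bystander: loose brass bushing, 30 mm across, 30 mm high, standing on the mould's top beyond the plate (mould x about 115, y about +75 or -75 mm); origin at the centre of its underside
- spring: bystander: loose orange die spring, 30 mm across, 45 mm high, standing on the mould's top beyond the plate, on the other side from the bushing; origin at the centre of its underside
- can: bystander: loose spray can, 60 mm across, 160 mm high, standing on the bench at the robot's left; origin at the centre of its underside
- screwdriver: bystander: loose screwdriver, about 200 mm long, lying on the bench at the robot's right; origin on its underside

How it is judged:
By the outcome, as a careful person would: the job done as asked, in the order asked, and still so for the second after the job is handed in, with the robot touching nothing.
It also fails if it takes over 54 s, if anything falls off the work surface, if the arm or the gripper's body presses on something with over 40 N, if the wrist force passes 120 N, or if a joint passes its speed limit or range.

## Working session

There is one attempt and no reset: what is moved stays moved. The work goes in short steps, Python scripts to look and compute and a shell command to move; the robot and the scene stay as the last step left them, time stands still between calls to the robot, and variables do not carry over. Pictures are saved under pics/ and viewed, at most 10 in all, crops included, and the job is handed in when it is done.

```bash
mkdir -p pics; cat > h.py <<'E'
import numpy as np, cv2
from plant import bot, viewer
def K(p):
    f=p["frame"].shape[0]/2/np.tan(np.radians(p["fov_y"])/2); return f,p["cx"],p["cy"]
def onz(p,uv,z):
    f,cx,cy=K(p); T=np.array(p["T"]); d=T[:3,:3]@np.array([(uv[0]-cx)/f,(uv[1]-cy)/f,1]); o=T[:3,3]
    return o+d*(z-o[2])/d[2]
def proj(p,X):
    f,cx,cy=K(p); T=np.array(p["T"]); c=T[:3,:3].T@(np.array(X)-T[:3,3]); return np.array([cx+f*c[0]/c[2],cy+f*c[1]/c[2]])
E
python3 - <<'E'
from h import *
o=bot.get_obs(); print(o["time"],o["tool_pos"],o["tcp_rot"],o["grip_width"])
ims=[]
for n in("scene","top"):
    p=viewer.capture(n); ims.append(p["frame"]); print(n,np.round(p["T"],3).tolist(),p["fov_y"])
    for t,z in(("mould",100),("pin_top",160),("bushing",115),("spring",122),("can",80),("screwdriver",10),("slot_start",114),("slot_corner",114),("slot_end",114)):
        for r in viewer.recognise(t,p)[:2]: print(t,round(r["score"],2),np.round(r["centre"],1),np.round(onz(p,r["centre"],z),1))
    cv2.imwrite(f"pics/{n}0.png",cv2.resize(p["frame"][:,:,::-1],(800,600),interpolation=cv2.INTER_CUBIC))
E
```

```text
0.0 [ 161.4754778  -499.05302974  187.24630456] [-3.14002997e+00 -1.92003144e-04  3.12770066e-01] 92.11212871267216
scene [[-0.259, 0.528, -0.809, 1519.176], [0.966, 0.137, -0.219, 255.788], [-0.005, -0.838, -0.545, 732.411], [0.0, 0.0, 0.0, 1.0]] 54.90171814722904
mould 0.62 [232.5 201.9] [657.8 -62.4 100. ]
pin_top 0.22 [258.1 200.9] [717.3  34.  160. ]
bushing 0.57 [259.4 203.4] [665.7  23.5 115. ]
spring 0.51 [198.5 198.6] [ 696.8 -153.7  122. ]
spring 0.26 [219.6 166.5] [ 498.9 -160.5  122. ]
can 0.69 [423.8 204. ] [493.5 498.6  80. ]
can 0.27 [218.8 169.1] [ 447.4 -185.3   80. ]
screwdriver 0.45 [162.9 170.1] [ 395.1 -443.4   10. ]
slot_start 0.9 [230.4 202. ] [678.9 -61.2 114. ]
slot_corner 0.95 [228.7 200.6] [673.3 -68.4 114. ]
slot_end 0.78 [230.5 202. ] [678.8 -60.9 114. ]
top [[0.005, -0.999, 0.045, 537.065], [-1.0, -0.005, 0.016, 9.748], [-0.016, -0.045, -0.999, 1138.232], [0.0, 0.0, 0.0, 1.0]] 55.68134066894992
mould 0.58 [299.4 207.2] [556.  -98.7 100. ]
pin_top 0.53 [295. 205.] [560.8 -80.6 160. ]
bushing 0.65 [259.  176.8] [641.   16.8 115. ]
bushing 0.24 [321.3 160.8] [ 687.  -158.9  115. ]
can 0.61 [ 91.8 220.3] [515.  505.7  80. ]
screwdriver 0.84 [403.1 248.4] [ 432.9 -425.7   10. ]
slot_start 0.94 [297. 208.] [553.5 -90.5 114. ]
slot_corner 0.71 [404.3 249.4] [ 439.7 -388.8  114. ]
slot_end 0.96 [300.5 208. ] [ 553.5 -100.3  114. ]
slot_end 0.18 [319.  215.7] [ 532.2 -152.1  114. ]
```

View pics/top0.png

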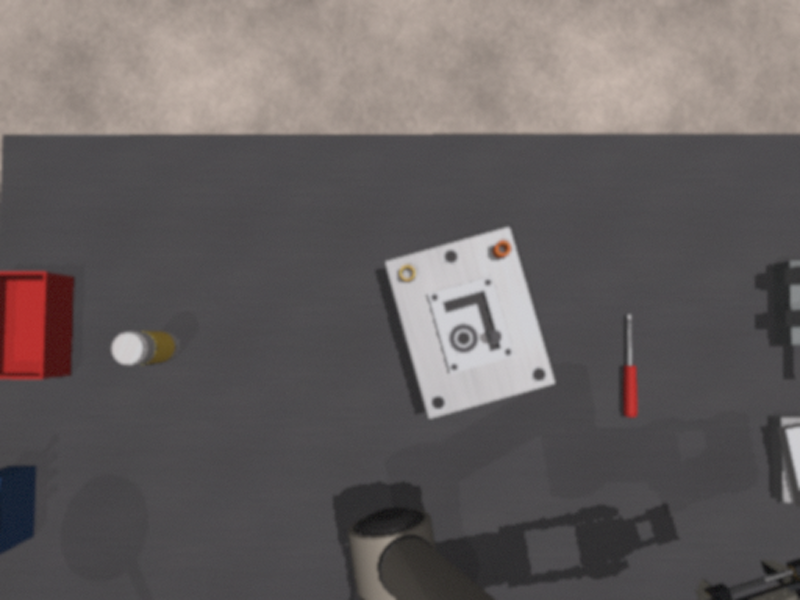

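View pics/scene0.png

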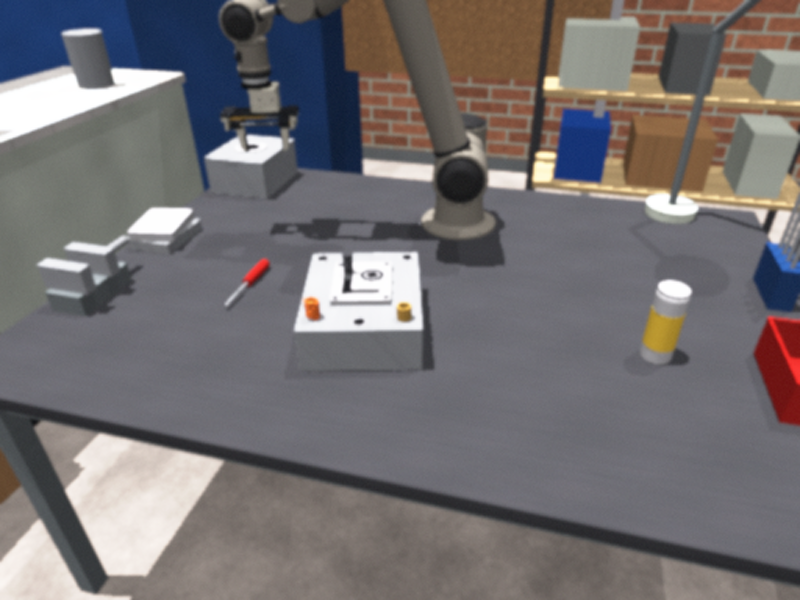

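The top view shows the mould with its top corners at about (386,262), (510,227), (554,383) and (430,418) in the 800x600 picture. The slot's long leg runs from (495,348) to (484,293), the short leg goes left to (445,305), and the pin is near (490,338). The ring at (463,338) is only a marking. The scene view agrees. Next I fit the mould pose from its top face.

```bash
cat >> h.py <<'E'
from scipy.optimize import least_squares
def mould(p):
    g=cv2.cvtColor(p["frame"],cv2.COLOR_RGB2GRAY); m=(g>140).astype(np.uint8); m[:140]=0;m[290:]=0;m[:,:230]=0;m[:,370:]=0
    c=max(cv2.findContours(cv2.morphologyEx(m,cv2.MORPH_CLOSE,np.ones((7,7))),cv2.RETR_EXTERNAL,cv2.CHAIN_APPROX_NONE)[0],key=cv2.contourArea)
    q=np.array([onz(p,u,100)[:2] for u in c[:,0]])
    def res(v):
        R=np.array([[np.cos(v[2]),-np.sin(v[2])],[np.sin(v[2]),np.cos(v[2])]]); l=np.abs((q-v[:2])@R)-[150,120]
        return l.max(1)
    s=least_squares(res,[555,-97,.27],loss="soft_l1"); return s.x,np.sqrt(np.mean(s.fun**2))
def w(v,x,y,z): return np.array([v[0]+x*np.cos(v[2])-y*np.sin(v[2]),v[1]+x*np.sin(v[2])+y*np.cos(v[2]),z])
E
python3 - <<'E'
from h import *
p=viewer.capture("top"); v,r=mould(p); print(v,r)
x0,y0,S=235,135,6
im=cv2.resize(p["frame"][y0:y0+100,x0:x0+130,::-1],None,fx=S,fy=S,interpolation=cv2.INTER_CUBIC)
def dr(pts,col):
    a=np.array([(proj(p,w(v,*X))-[x0,y0]+.5)*S for X in pts]).astype(int); cv2.polylines(im,[a],False,col,1)
dr([(-150,-120,100),(150,-120,100),(150,120,100),(-150,120,100),(-150,-120,100)],(0,0,255))
dr([(-60,-40,114),(48,-40,114),(48,38,114),(28,38,114),(28,-20,114),(-60,-20,114),(-60,-40,114)],(0,255,0))
t=np.linspace(0,6.3,30)
for a in(0,12,25): dr([(-50+a+11*np.cos(s),-30+11*np.sin(s),160) for s in t],(255,0,0))
cv2.imwrite("pics/fit.png",im)
for t in("slot_start","slot_corner","slot_end"): pass
for n,x,y in(("start",-52,-30),("corner",40,-30),("end",40,30)): print(n,w(v,x,y,114))
E
```

```text
[ 5.60411121e+02 -1.00709155e+02  2.79061336e-01] 2.507613455764413
start [ 518.68637327 -143.8721652   114.        ]
corner [ 607.1272999  -118.53045064  114.        ]
end [590.60009475 -60.85158544 114.        ]
```

View pics/fit.png

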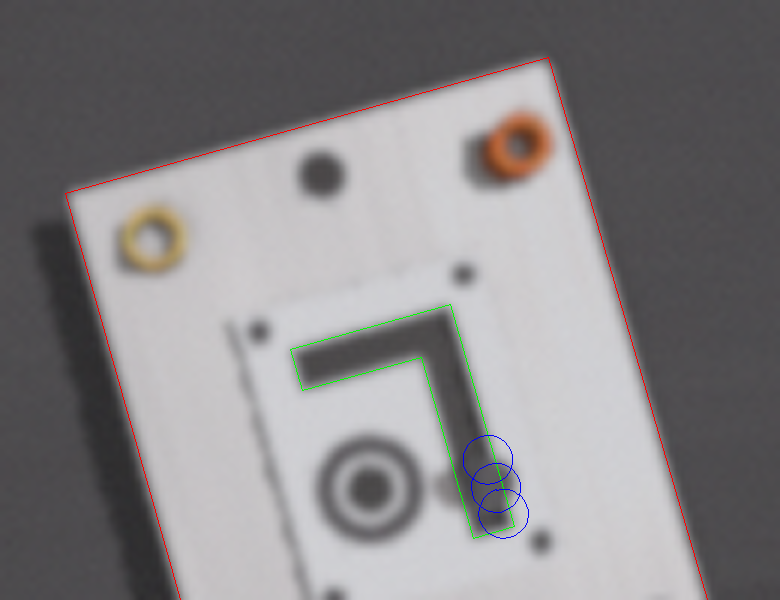

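The fit matches the picture: the slot overlay is centred on the dark slot, and the bushing and spring sit beyond the plate as stated. The pin head is near (495,488) in the crop, so its travel is about 10–12 mm. I'll shut the fingers and travel high to a spot behind the pin.

```bash
python3 -m handwheel '0.3 -0.2 -0.2 0 0 0.0107 -1;0.7 -0.4 -0.4 0 0 0.0107 -1;1 -0.6 -0.4 0 0 0.0107 -1;1 -0.6 -0.4 0 0 0.0107 -1'; python3 -m handwheel '0.4 -0.24 0 0 0 0 -1;0.8 -0.48 0 0 0 0 -1;1 -0.6 0 0 0 0 -1'; python3 -m handwheel '0.4 -0.24 0 0 0 0 -1;0.8 -0.48 0 0 0 0 -1;1 -0.6 0 0 0 0 -1;1 -0.6 0 0 0 0 -1'
python3 - <<'E'
from h import *
v=[560.4,-100.7,.279]
o=bot.get_obs(); print(o["time"],o["tool_pos"],o["tcp_rot"])
d=(w(v,-85,-30,0)-o["tool_pos"])[:2]; y=o["tcp_rot"][2]; print(d@[np.cos(y),np.sin(y)],d@[np.sin(y),-np.cos(y)])
E
```

```text
time: 1.38
tool_pos: [241.8, -407.7, 229.6]
tcp_rot: [3.14, -0.003, 0.283]
contact_force: [-0.1, 0.3, 0.3]
grip_width: 69.7
finger_force: 0.0
time: 1.63
tool_pos: [318.8, -324.8, 227.9]
tcp_rot: [-3.141, -0.0, 0.279]
contact_force: [0.9, -0.3, -0.4]
grip_width: 49.4
finger_force: 0.0
time: 1.97
tool_pos: [400.4, -237.2, 227.9]
tcp_rot: [-3.141, -0.002, 0.285]
contact_force: [-0.1, 0.3, -0.1]
grip_width: 23.2
finger_force: 0.0
1.9667 [ 400.44288795 -237.23353888  227.89394546] [-3.14060510e+00 -1.86449725e-03  2.84520725e-01]
106.68653771393393 -56.61454323473952
```

```bash
python3 -m handwheel '0.4 -0.23 0 0 0 0 -1;0.8 -0.46 0 0 0 0 -1;1 -0.57 0 0 0 0 -1;1 -0.57 0 0 0 0 -1;1 -0.57 0 0 0 0 -1'; python3 -m handwheel '0 0 0.3 0 0 0 -1;0 0 0.6 0 0 0 -1;0 0 0.9 0 0 0 -1;0 0 0.98 0 0 0 -1;0 0 0.98 0 0 0 -1;0 0 0.98 0 0 0 -1'
cat >> h.py <<'E'
V=[560.4,-100.7,.279]
def rep():
    o=bot.get_obs(); d=o["tool_pos"]-w(V,0,0,0); c,s=np.cos(V[2]),np.sin(V[2]); f=o["contact_force"]
    print("t",o["time"],"mould xy",round(d[0]*c+d[1]*s,1),round(-d[0]*s+d[1]*c,1),"z",round(o["tool_pos"][2],1),"yaw",round(o["tcp_rot"][2]-V[2],4),"F mould",np.round([f[0]*c+f[1]*s,-f[0]*s+f[1]*c,f[2]],1))
def look(name):
    ps=[viewer.capture(n) for n in("top","scene")]; out=[]
    for p,sz in zip(ps,(60,60)):
        u=proj(p,w(V,-10,-10,130)).astype(int); a=p["frame"][u[1]-45:u[1]+45,u[0]-sz:u[0]+sz,::-1]
        out.append(cv2.resize(a,(400*1,300),interpolation=cv2.INTER_CUBIC))
        for r in viewer.recognise("pin_top",p)[:2]: q=onz(p,r["centre"],160); print(r["score"],r["centre"],"world",q)
    cv2.imwrite("pics/"+name,cv2.resize(np.hstack(out),None,fx=1,fy=1))
E
python3 - <<'E'
from h import *
rep(); look("a.png")
E
```

```text
time: 2.38
tool_pos: [478.3, -158.3, 227.4]
tcp_rot: [-3.141, 0.001, 0.282]
contact_force: [0.0, -0.5, 0.2]
grip_width: 0.4
finger_force: 0.0
time: 2.88
tool_pos: [477.9, -160.0, 130.8]
tcp_rot: [3.141, -0.0, 0.278]
contact_force: [0.3, 0.6, 0.6]
grip_width: 0.1
finger_force: 0.0
t 2.8833 mould xy -95.6 -34.3 z 130.8 yaw -0.001 F mould [0.5 0.5 0.6]
0.37 [316.3, 214.4] world [ 535.85931185 -137.66474947  160.        ]
0.66 [223.4, 168.7] world [ 572.78586029 -118.11820478  160.        ]
```

View pics/a.png

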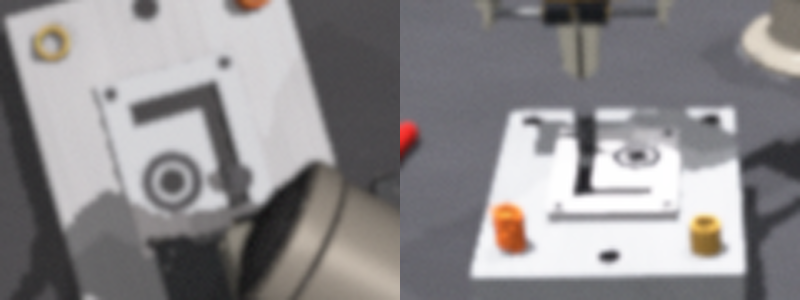

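The picture shows the tip behind the pin on the plate's near side, at about (580,75) in the scene half. The pin sits at the outer end of the long leg, at about (238,180) in the top half; the network's pin_top gives mould x ≈ -34, y ≈ -29. Both fit. I'll start pushing and expect contact near tool x = -54.

```bash
python3 -m handwheel '0.15 -0.04 0 0 0 0 -1;0.3 -0.04 0 0 0 0 -1;0.35 -0.04 0 0 0 0 -1;0.35 -0.04 0 0 0 0 -1'; python3 -c 'from h import *;rep()';  python3 -m handwheel '0.05 0 0 0 0 0 -1;0.1 0 0 0 0 0 -1;0.15 0 0 0 0 0 -1;0.2 0 0 0 0 0 -1;0.2 0 0 0 0 0 -1'; python3 -c 'from h import *;rep()'
```

```text
time: 3.42
tool_pos: [511.6, -145.3, 130.6]
tcp_rot: [3.14, -0.001, 0.28]
contact_force: [0.3, 1.0, -0.4]
grip_width: 0.3
finger_force: 0.0
t 3.4167 mould xy -59.2 -29.4 z 130.6 yaw 0.0014 F mould [ 0.5  0.9 -0.4]
time: 3.83
tool_pos: [530.4, -139.8, 129.9]
tcp_rot: [3.141, -0.001, 0.279]
contact_force: [-0.2, -0.1, -0.5]
grip_width: 0.9
finger_force: 0.0
t 3.8333 mould xy -39.6 -29.3 z 129.9 yaw 0.0004 F mould [-0.2 -0.  -0.5]
```

```bash
python3 -m handwheel '0.04 0 0 0 0 0 -1;0.08 0 0 0 0 0 -1;0.12 0 0 0 0 0 -1;0.16 0 0 0 0 0 -1;0.2 0 0 0 0 0 -1'; python3 - <<'E'
from h import *
rep(); look("b.png")
E
```

```text
time: 4.25
tool_pos: [549.3, -134.2, 129.9]
tcp_rot: [3.142, -0.0, 0.279]
contact_force: [-0.0, -0.8, -0.2]
grip_width: 0.3
finger_force: 0.0
t 4.25 mould xy -19.9 -29.2 z 129.9 yaw 0.0002 F mould [-0.3 -0.8 -0.2]
```

View pics/b.png

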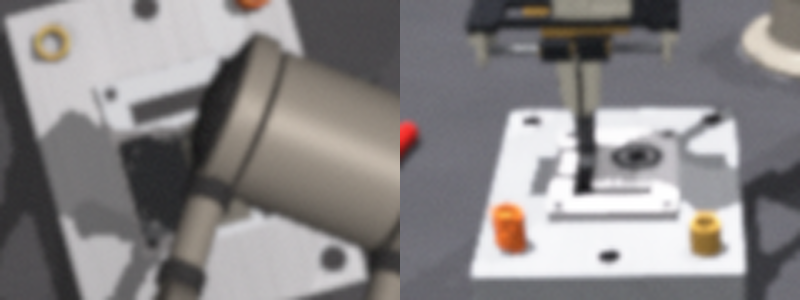

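The top view is hidden by the arm. The scene half shows a dark pin-like column ahead of the fingers at about (585,120–160). I'll check this against the projection of where the pin should be.

```bash
cat >> h.py <<'E'
def close(name,px,py=-30,tool=True):
    p=viewer.capture("scene"); S=10; u=proj(p,w(V,0,-10,125)).astype(int); x0,y0=u[0]-39,u[1]-29
    raw=cv2.resize(p["frame"][y0:y0+58,x0:x0+39*2,::-1],None,fx=S,fy=S,interpolation=cv2.INTER_CUBIC); im=raw.copy()
    def dr(pts,col):
        a=np.array([(proj(p,w(V,*X))-[x0,y0]+.5)*S for X in pts]).astype(int); cv2.polylines(im,[a],False,col,1)
    t=np.linspace(0,2*np.pi,25)
    for z in(116,160): dr([(px+11*np.cos(s),py+11*np.sin(s),z) for s in t],(255,0,0))
    dr([(-60,-40,114),(48,-40,114),(48,38,114),(28,38,114),(28,-20,114),(-60,-20,114),(-60,-40,114)],(0,255,0))
    cv2.imwrite("pics/"+name,im)
E
python3 -c '
from h import *
close("c.png",0.6)'
```

```text
(no output)
```

View pics/c.png

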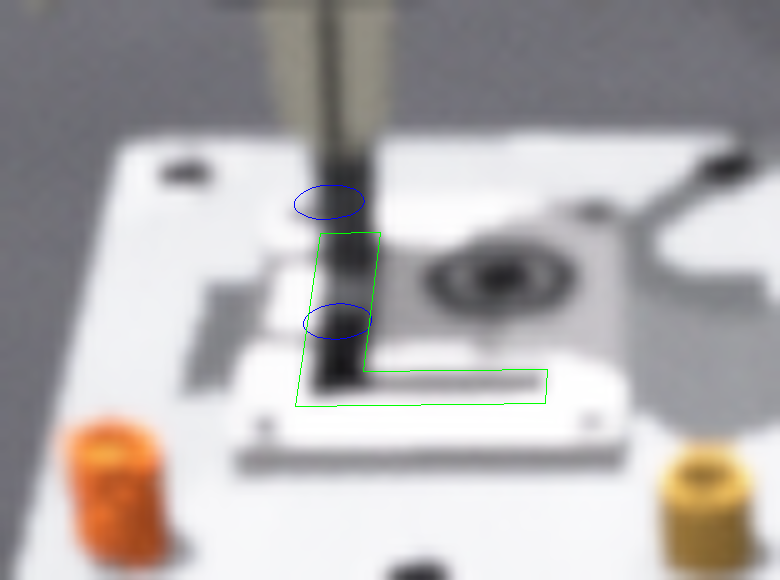

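```bash
python3 - <<'E'
from h import *
p=viewer.capture("scene"); u=proj(p,w(V,-10,-10,130)).astype(int)
t=proj(p,w(V,-95.6,-34.3,131)); print("a.png tip predicted", 400+(t[0]-u[0]+60)*400/120,(t[1]-u[1]+45)*300/90)
u=proj(p,w(V,0,-10,125)).astype(int)
for X in [(-20,-29,130),(-30,-29,130),(-10,-29,160),(-20,-30,160),(0,-30,160),(-10,-30,116),(0,-30,116),(-20,-30,116)]:
    print(X,(proj(p,w(V,*X))-[u[0]-39,u[1]-29]+.5)*10)
for t in("pin_top","pin_along"):
    for r in viewer.cut_out(t,p)[:2]:
        ys,xs=np.nonzero(r["pixels"]); print(t,r["score"],r["centre"],(np.array([xs.min(),xs.max(),ys.min(),ys.max()])-[u[0]-39,u[0]-39,u[1]-29,u[1]-29])*10)
E
```

```text
a.png tip predicted 582.3179362328788 107.65620596268568
(-20, -29, 130) [342.50243286 251.68605582]
(-30, -29, 130) [344.59989732 236.2895606 ]
(-10, -29, 160) [334.61737841 185.75282559]
(-20, -30, 160) [333.68540609 170.54090898]
(0, -30, 160) [329.21427774 201.26375983]
(-10, -30, 116) [339.92033662 304.63239873]
(0, -30, 116) [337.77379149 320.62865021]
(-20, -30, 116) [342.03705693 288.85840452]
pin_top 0.64 [258.7, 200.4] [660 740 450 580]
pin_top 0.53 [219.0, 168.8] [300 370 160 300]
pin_along 0.39 [223.8, 171.3] [310 370 160 300]
```

```bash
python3 -m handwheel '0.04 0 0 0 0 0 -1;0.08 0 0 0 0 0 -1;0.12 0 0 0 0 0 -1;0.16 0 0 0 0 0 -1;0.2 0 0 0 0 0 -1'; python3 - <<'E'
from h import *
rep(); p=viewer.capture("scene"); u=proj(p,w(V,0,-10,125)).astype(int)
for t in("pin_top","pin_along"):
    for r in viewer.cut_out(t,p)[:2]:
        ys,xs=np.nonzero(r["pixels"]); print(t,r["score"],r["centre"],(np.array([xs.min(),xs.max(),ys.min(),ys.max()])-[u[0]-39,u[0]-39,u[1]-29,u[1]-29])*10)
close("d.png",15)
E
```

```text
time: 5.07
tool_pos: [568.6, -128.7, 129.9]
tcp_rot: [3.141, -0.0, 0.279]
contact_force: [0.4, 1.3, 0.5]
grip_width: 0.6
finger_force: 0.0
t 5.0667 mould xy 0.2 -29.2 z 129.9 yaw 0.0003 F mould [0.7 1.1 0.5]
pin_top 0.57 [222.7, 168.3] [320 370 180 290]
pin_along 0.61 [222.3, 168.6] [310 370 170 290]
```

View pics/d.png

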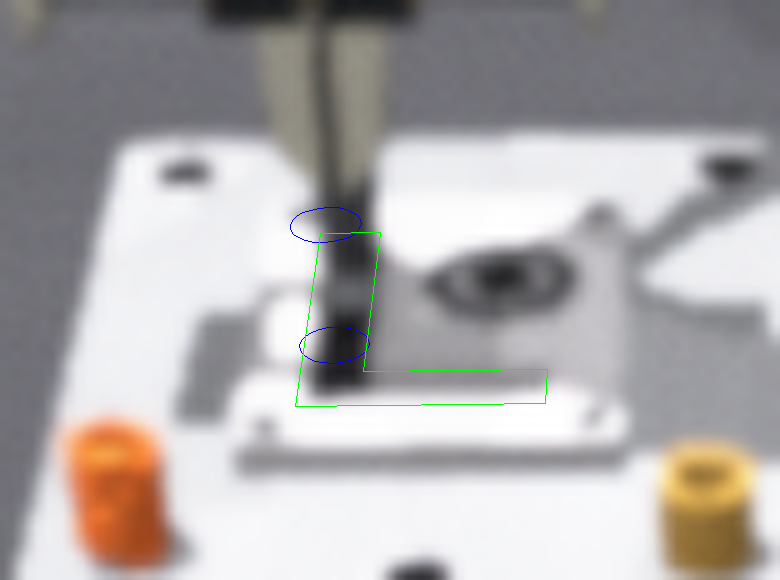

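The column above the slot is ambiguous, since the dark finger pads and the pin overlap. I'll compare raw grey values in the initial scene picture with the current one.

```bash
python3 - <<'E'
from h import *
p=viewer.capture("scene"); u=proj(p,w(V,0,-10,125)).astype(int); x0,y0=u[0]-39,u[1]-29
g1=cv2.cvtColor(p["frame"],cv2.COLOR_RGB2GRAY)
g0=cv2.resize(cv2.imread("pics/scene0.png",0),(512,384),interpolation=cv2.INTER_AREA)
print("row: initial | now, native cols",x0+28)
for r in range(4,42):
    print(r*10,g0[y0+r,x0+28:x0+42],"|",g1[y0+r,x0+28:x0+42])
E
```

```text
row: initial | now, native cols 216
40 [80 83 83 82 81 82 82 83 82 78 74 71 73 77] | [140 137 127 100  91 120 136 140 138 133 125 114 112 114]
50 [ 99 100 101  99 101 100 100 101 100  96  87  83  86  89] | [140 140 126  96  89 119 138 141 143 136 123 117 113 115]
60 [108 108 109 108 109 109 108 110 109 106 103 100 102 103] | [143 141 130  96  88 116 136 143 141 136 123 118 114 113]
70 [108 110 111 110 110 112 112 112 111 110 111 110 111 111] | [142 140 130  99  88 117 134 142 141 134 122 116 114 114]
80 [107 108 110 110 111 113 113 113 112 113 111 111 113 112] | [143 143 129  99  86 113 134 141 141 135 121 115 114 114]
90 [103 104 105 108 111 112 113 113 114 113 112 113 115 114] | [141 140 129 101  83 106 132 140 142 135 120 113 115 114]
100 [100 101 102 106 109 112 112 113 112 112 111 111 113 113] | [141 142 131 107  84 102 130 139 143 133 121 113 115 114]
110 [102 103 103 105 108 111 111 111 113 112 112 113 115 114] | [141 143 131 109  86 100 127 141 141 133 122 115 115 117]
120 [112 114 112 110 111 112 111 111 113 117 125 128 129 131] | [142 141 136 114  84  94 125 139 141 139 125
[... 2851 characters left out ...]
0  70 155 221 242 245 244 241] | [219 210 174 109  55  37  34  41  77 122 143 150 150 151]
370 [254 252 221 136  65  43  43  61 116 169 195 202 200 195] | [227 213 163  94  49  39  37  43  74 115 135 144 143 141]
380 [254 252 220 139  86  76  84  93 118 147 166 171 171 170] | [247 240 195 115  68  66  69  75  97 131 146 152 151 154]
390 [254 252 230 179 153 155 169 176 184 197 206 208 210 210] | [251 248 219 161 136 139 153 162 172 191 200 201 202 204]
400 [253 253 246 233 227 229 235 238 240 242 244 244 246 245] | [251 250 241 226 219 226 231 235 237 241 243 242 243 243]
410 [251 253 253 252 253 252 253 254 254 254 254 254 254 254] | [247 251 250 249 249 250 251 251 251 252 252 252 251 251]
```

The grey values show the pin unmoved: its column and the patch at rows 270–310 are unchanged. The tool passed over it without force, so the real fingertips seem about 30 mm higher than the reported TCP. I'll rise, go back behind the pin, and check the tips in the picture before going lower.

```bash
python3 -m handwheel '0 0 -0.2 0 0 0 -1;-0.3 0 -0.2 0 0 0 -1;-0.6 0 -0.2 0 0 0 -1;-0.85 0 -0.2 0 0 0 -1;-0.85 0 0 0 0 0 -1;-0.85 0 0 0 0 0 -1;-0.85 0 0 0 0 0 -1'; python3 - <<'E'
from h import *
rep(); o=bot.get_obs(); p=viewer.capture("scene"); S=8; u=proj(p,o["tool_pos"]+[0,0,25]).astype(int); x0,y0=u[0]-40,u[1]-40
im=cv2.resize(p["frame"][y0:y0+75,x0:x0+80,::-1],None,fx=S,fy=S,interpolation=cv2.INTER_CUBIC)
q=[((proj(p,o["tool_pos"]+[0,0,h])-[x0,y0]+.5)*S).astype(int).tolist() for h in(0,10,20,30,40)]
for a in q: cv2.line(im,(a[0]-60,a[1]),(a[0]-30,a[1]),(0,0,255),1)
print(q)
# also the start picture: open tips expected here
s=cv2.imread("pics/scene0.png"); R=np.array([np.sin(.3128),-np.cos(.3128),0]); tp=np.array([161.5,-499,187.3])
for k in(-55,55):
    for h in(0,30):
        a=proj(p,tp+R*k+[0,0,h])*800/512; cv2.circle(s,tuple(a.astype(int).tolist()),1,(0,0,255) if h==0 else (0,255,0),-1)
c=cv2.resize(s[90:200,190:320],(709,600)); im2=cv2.resize(im,(400,375)); c=cv2.resize(c,(400,375))
cv2.imwrite("pics/e.png",np.hstack([im2,c]))
E
```

```text
time: 5.9
tool_pos: [485.9, -152.2, 129.8]
tcp_rot: [-3.141, 0.001, 0.279]
contact_force: [-0.6, 0.1, 0.2]
grip_width: 0.4
finger_force: 0.0
t 5.9 mould xy -85.8 -29.0 z 129.8 yaw -0.0004 F mould [-0.5  0.3  0.2]
[[332, 379], [331, 359], [329, 337], [328, 316], [327, 295]]
```

View pics/e.png

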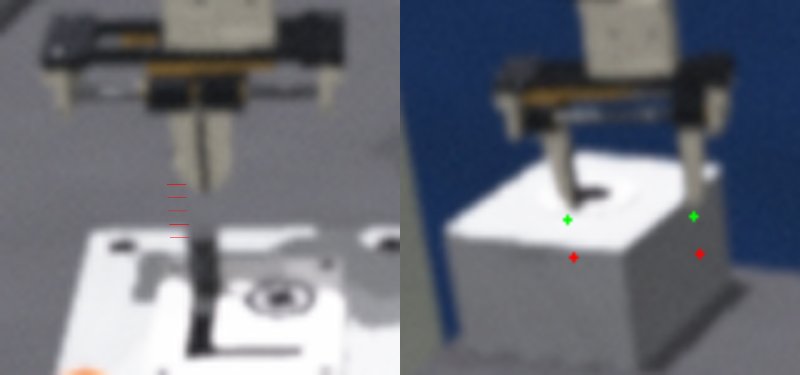

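The picture confirms it: the shut tips, at (205,190) in the left half, are about 35 mm above the reported TCP. The start picture shows the same offset. I'll go 30 mm lower, which puts the tips at about z 132, and push while checking that the pin moves.

```bash
cat >> h.py <<'E'
def pin():
    p=viewer.capture("scene"); u=proj(p,w(V,0,-10,125)).astype(int); x0,y0=u[0]-39,u[1]-29
    for t in("pin_top","pin_along"):
        for r in viewer.cut_out(t,p)[:1]:
            ys,xs=np.nonzero(r["pixels"]); print(t,round(r["score"],2),(np.array([xs.min(),xs.max(),ys.min(),ys.max()])-[x0,x0,y0,y0])*10)
    g=cv2.cvtColor(p["frame"],cv2.COLOR_RGB2GRAY); print("cols 32-36 mean rows 80..400:",g[y0+8:y0+41,x0+33:x0+36].mean(1).astype(int))
E
python3 -m handwheel '0 0 0.15 0 0 0 -1;0 0 0.3 0 0 0 -1;0 0 0.3 0 0 0 -1'; python3 -m handwheel '0.1 0 0 0 0 0 -1;0.2 0 0 0 0 0 -1;0.25 0 0 0 0 0 -1;0.25 0 0 0 0 0 -1'; python3 -c 'from h import *;rep();pin()'; python3 -m handwheel '0.05 0 0 0 0 0 -1;0.1 0 0 0 0 0 -1;0.15 0 0 0 0 0 -1;0.2 0 0 0 0 0 -1;0.25 0 0 0 0 0 -1'; python3 -c 'from h import *;rep();pin()'
```

```text
time: 6.2
tool_pos: [485.8, -151.5, 98.3]
tcp_rot: [-3.139, 0.003, 0.28]
contact_force: [-1.3, 0.2, -0.4]
grip_width: 0.5
finger_force: 0.0
time: 6.53
tool_pos: [512.5, -145.2, 100.7]
tcp_rot: [3.14, -0.002, 0.28]
contact_force: [0.2, 0.0, 1.1]
grip_width: 0.1
finger_force: 0.0
t 6.5333 mould xy -58.3 -29.6 z 100.7 yaw 0.0014 F mould [ 0.2 -0.   1.1]
pin_top 0.59 [310 370 140 290]
pin_along 0.64 [310 370 130 300]
cols 32-36 mean rows 80..400: [100 101 100  97  89  76  60  50  47  47  54  57  53  54  59  62  57  50
  56  75  95 103  88  62  46  47  48  50  51  50  82 169 241]
time: 7.1
tool_pos: [534.9, -138.3, 99.9]
tcp_rot: [-3.142, 0.0, 0.279]
contact_force: [-1.7, -0.8, 0.7]
grip_width: 0.1
finger_force: 0.9
t 7.1 mould xy -34.9 -29.1 z 99.9 yaw 0.0002 F mould [-1.8 -0.3  0.7]
pin_top 0.46 [310 360 180 330]
cols 32-36 mean rows 80..400: [107 104 101 103 102 100  98  93  83  64  54  48  48  53  57  54  53  53
  54  55  48  48  62  82  97  97  80  57  44  46  79 169 240]
```

The pin is now moving: the bright patch below it went from row 290 to 325, and the force is 1.8 N. Contact geometry puts it at mould x ≈ -14. The corner should come when the tool is near x = 19.5, 54 mm on.

```bash
python3 -m handwheel '0.06 0 0 0 0 0 -1;0.12 0 0 0 0 0 -1;0.18 0 0 0 0 0 -1;0.24 0 0 0 0 0 -1;0.3 0 0 0 0 0 -1;0.36 0 0 0 0 0 -1;0.42 0 0 0 0 0 -1;0.46 0 0 0 0 0 -1'; python3 -c 'from h import *;rep();pin()'; python3 -m handwheel '0.02 0 0 0 0 0 -1;0.04 0 0 0 0 0 -1'; python3 -c 'from h import *;rep()'; python3 -m handwheel '0.02 0 0 0 0 0 -1;0.03 0 0 0 0 0 -1'; python3 -c 'from h import *;rep()'
```

```text
time: 7.92
tool_pos: [579.5, -125.6, 99.9]
tcp_rot: [3.141, -0.0, 0.279]
contact_force: [-2.0, -0.4, 0.1]
grip_width: 0.4
finger_force: 0.9
t 7.9167 mould xy 11.5 -29.2 z 99.9 yaw 0.0003 F mould [-2.   0.2  0.1]
pin_top 0.56 [290 360 240 390]
cols 32-36 mean rows 80..400: [ 31  30  29  31  48  83 115 122 124 121 119 118 118 118 113 104  86  66
  54  47  45  49  56  55  55  56  58  49  46  50  76 133 214]
time: 8.23
tool_pos: [582.2, -124.7, 99.9]
tcp_rot: [-3.141, 0.001, 0.279]
contact_force: [-1.7, -1.0, -0.1]
grip_width: 0.3
finger_force: 0.8
t 8.2333 mould xy 14.4 -29.1 z 99.9 yaw 0.0 F mould [-1.9 -0.4 -0.1]
time: 8.4
tool_pos: [584.9, -123.9, 99.8]
tcp_rot: [-3.141, 0.001, 0.279]
contact_force: [-5.1, -1.5, 3.1]
grip_width: 0.6
finger_force: 2.9
t 8.4 mould xy 17.1 -29.0 z 99.8 yaw 0.0002 F mould [-5.3 -0.   3.1]
```

```bash
python3 -m handwheel '0.01 0 0 0 0 0 -1;0.01 0 0 0 0 0 -1'; python3 -c 'from h import *;rep()'; python3 -m handwheel '0.015 0 0 0 0 0 -1;0.015 0 0 0 0 0 -1'; python3 -c 'from h import *;rep();pin()'
```

```text
time: 8.57
tool_pos: [584.9, -123.9, 99.9]
tcp_rot: [-3.141, 0.003, 0.279]
contact_force: [-7.2, -2.0, 2.4]
grip_width: 0.4
finger_force: 3.4
t 8.5667 mould xy 17.2 -29.0 z 99.9 yaw 0.0002 F mould [-7.5  0.1  2.4]
time: 8.73
tool_pos: [585.1, -123.8, 99.9]
tcp_rot: [-3.141, 0.006, 0.279]
contact_force: [-11.9, -2.2, 5.9]
grip_width: 0.1
finger_force: 5.8
t 8.7333 mould xy 17.3 -29.0 z 99.9 yaw 0.0001 F mould [-12.    1.2   5.9]
pin_top 0.67 [290 360 250 390]
pin_along 0.56 [290 370 240 390]
cols 32-36 mean rows 80..400: [ 31  30  26  27  30  46  83 116 126 126 122 120 118 118 116 114 104  84
  68  57  47  45  48  54  53  49  53  52  48  44  56  96 157]
```

There is a hard stop: the force climbs to 12 N with no travel, so the pin is at the corner. Next I back off, go round to the mould -y side, and turn a quarter turn so that the same fingertip face pushes along +y.

```bash
python3 -m handwheel '-0.15 0 0 0 0 0 -1;-0.3 0 0 0 0 0 -1;-0.3 0.25 0 0 0 -0.04 -1;-0.3 0.5 0 0 0 -0.08 -1;-0.3 0.55 0 0 0 -0.12 -1;-0.3 0.55 0 0 0 -0.16 -1;-0.3 0.55 0 0 0 -0.2 -1;-0.3 0.55 0 0 0 -0.2 -1'; python3 -m handwheel '0 0 0 0 0 -0.04 -1;0 0 0 0 0 -0.08 -1;0 0 0 0 0 -0.12 -1;0 0 0 0 0 -0.16 -1;0 0 0 0 0 -0.2 -1;0 0 0 0 0 -0.24 -1;0 0 0 0 0 -0.28 -1;0 0 0 0 0 -0.3 -1';python3 -m handwheel '0 0 0 0 0 0 -1;0 0 0 0 0 0 -1'; python3 -c 'from h import *;rep()'
```

```text
time: 9.55
tool_pos: [574.5, -184.6, 100.0]
tcp_rot: [3.141, -0.0, 0.912]
contact_force: [0.3, 0.1, 0.8]
grip_width: 0.3
finger_force: 0.0
time: 10.22
tool_pos: [574.5, -184.2, 100.1]
tcp_rot: [3.141, 0.001, 1.852]
contact_force: [0.2, 0.4, 0.2]
grip_width: -0.0
finger_force: 0.0
time: 10.38
tool_pos: [574.4, -184.2, 100.1]
tcp_rot: [3.141, 0.0, 1.845]
contact_force: [-0.3, 0.4, 0.3]
grip_width: 0.2
finger_force: 0.0
t 10.3833 mould xy -9.6 -84.2 z 100.1 yaw 1.5663 F mould [-0.1  0.5  0.3]
```

```bash
python3 -m handwheel '0 0.2 0 0 0 -0.001 -1;0 0.4 0 0 0 -0.001 -1;0 0.485 0 0 0 -0.001 -1;0 0.485 0 0 0 -0.001 -1;0.15 0.485 0 0 0 -0.001 -1;0.27 0.485 0 0 0 -0.001 -1;0.27 0.485 0 0 0 -0.001 -1'; python3 -c 'from h import *;rep()'; python3 -m handwheel '0.05 0 0 0 0 0 -1;0.1 0 0 0 0 0 -1;0.15 0 0 0 0 0 -1;0.2 0 0 0 0 0 -1;0.25 0 0 0 0 0 -1'; python3 - <<'E'
from h import *
rep();pin();close("f.png",40,-10)
E
```

```text
time: 10.97
tool_pos: [611.9, -142.9, 99.8]
tcp_rot: [-3.14, -0.001, 1.853]
contact_force: [0.5, 0.0, 0.5]
grip_width: 0.3
finger_force: 0.0
t 10.9667 mould xy 37.9 -54.8 z 99.8 yaw 1.5745 F mould [ 0.4 -0.1  0.5]
time: 11.38
tool_pos: [606.2, -121.2, 100.1]
tcp_rot: [3.142, 0.001, 1.853]
contact_force: [-0.7, -2.6, 1.5]
grip_width: 0.8
finger_force: 1.3
t 11.3833 mould xy 38.4 -32.3 z 100.1 yaw 1.5736 F mould [-1.3 -2.3  1.5]
pin_top 0.43 [350 420 270 390]
pin_along 0.56 [350 430 280 390]
cols 32-36 mean rows 80..400: [ 45  45  53  60  63  65  65  60  44  42  70 110 135 140 140 140 140 141
 141 133 120 115 112  98  72  49  35  28  26  24  35  73 122]
```

View pics/f.png

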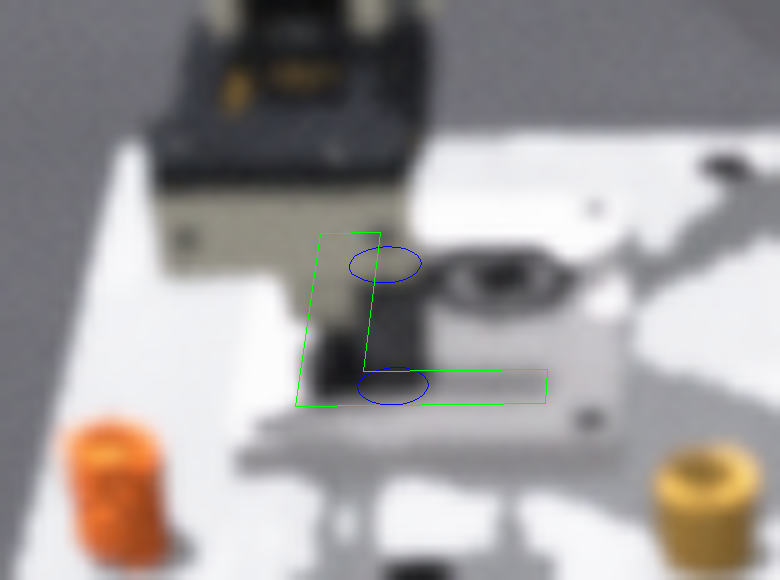

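The pin, a dark cylinder at (395,330), has entered the short leg with the fingertip beside it at (335,310). The force is 2.3 N, which is normal sliding. Home should come when the tool is near y = 7–10, so I push on.

```bash
python3 -m handwheel '0.05 0 0 0 0 0 -1;0.1 0 0 0 0 0 -1;0.15 0 0 0 0 0 -1;0.2 0 0 0 0 0 -1;0.25 0 0 0 0 0 -1;0.3 0 0 0 0 0 -1;0.35 0 0 0 0 0 -1'; python3 -c 'from h import *;rep()'; python3 -m handwheel '0.02 0 0 0 0 0 -1;0.03 0 0 0 0 0 -1;0.03 0 0 0 0 0 -1'; python3 -c 'from h import *;rep()'; python3 -m handwheel '0.02 0 0 0 0 0 -1;0.02 0 0 0 0 0 -1'; python3 -c 'from h import *;rep()'
```

```text
time: 12.17
tool_pos: [596.5, -86.7, 99.9]
tcp_rot: [3.141, 0.0, 1.853]
contact_force: [1.0, -2.6, -1.6]
grip_width: 0.1
finger_force: 1.1
t 12.1667 mould xy 38.6 3.5 z 99.9 yaw 1.5743 F mould [ 0.2 -2.7 -1.6]
time: 12.42
tool_pos: [595.6, -84.0, 99.9]
tcp_rot: [-3.141, -0.0, 1.854]
contact_force: [0.4, -0.4, -0.2]
grip_width: 0.5
finger_force: 0.0
t 12.4167 mould xy 38.4 6.4 z 99.9 yaw 1.5745 F mould [ 0.3 -0.5 -0.2]
time: 12.58
tool_pos: [595.1, -82.5, 99.9]
tcp_rot: [-3.141, 0.0, 1.853]
contact_force: [0.6, 0.0, 0.0]
grip_width: 0.6
finger_force: 0.5
t 12.5833 mould xy 38.3 8.0 z 99.9 yaw 1.5741 F mould [ 0.6 -0.1  0. ]
```

```bash
for i in 1; do python3 -m handwheel '0.015 0 0 0 0 0 -1;0.015 0 0 0 0 0 -1'; done; python3 -c 'from h import *;rep()'; python3 -m handwheel '0.015 0 0 0 0 0 -1;0.015 0 0 0 0 0 -1'; python3 -c 'from h import *;rep()';python3 -m handwheel '0.015 0 0 0 0 0 -1;0.015 0 0 0 0 0 -1'; python3 -c 'from h import *;rep()'
```

```text
time: 12.75
tool_pos: [594.8, -81.5, 100.0]
tcp_rot: [-3.142, 0.001, 1.853]
contact_force: [0.9, -2.2, -0.6]
grip_width: 0.3
finger_force: 1.3
t 12.75 mould xy 38.4 9.0 z 100.0 yaw 1.574 F mould [ 0.3 -2.4 -0.6]
time: 12.92
tool_pos: [594.8, -81.4, 100.0]
tcp_rot: [3.141, 0.003, 1.853]
contact_force: [2.2, -7.5, -2.0]
grip_width: 0.5
finger_force: 3.6
t 12.9167 mould xy 38.4 9.1 z 100.0 yaw 1.5739 F mould [ 0.1 -7.8 -2. ]
time: 13.08
tool_pos: [594.8, -81.2, 100.1]
tcp_rot: [3.141, 0.005, 1.853]
contact_force: [3.2, -11.3, -2.6]
grip_width: 0.6
finger_force: 5.7
t 13.0833 mould xy 38.4 9.3 z 100.1 yaw 1.5737 F mould [ -0.  -11.8  -2.6]
```

There is a second hard stop at tool y = 9.3, as predicted (9.3 + 20.5 ≈ 30), so the pin is home. I'll back straight off, rise and move away for a check.

```bash
python3 -m handwheel '-0.1 0 0 0 0 0 -1;-0.3 0 0 0 0 0 -1;-0.4 0 0 0 0 0 -1;-0.4 0 -0.3 0 0 0 -1;-0.4 0 -0.6 0 0 0 -1;-0.4 0 -0.9 0 0 0 -1;-0.4 0 -0.95 0 0 0 -1'; python3 -m handwheel '-0.35 -0.2 0 0 0 0 -1;-0.7 -0.4 0 0 0 0 -1;-1 -0.6 0 0 0 0 -1;-1 -0.6 0 0 0 0 -1';python3 -m handwheel '-0.35 -0.2 0 0 0 0 -1;-0.7 -0.4 0 0 0 0 -1;-1 -0.6 0 0 0 0 -1;-1 -0.6 0 0 0 0 -1'; python3 - <<'E'
from h import *
rep(); o=bot.get_obs(); print(o["tool_pos"])
p=viewer.capture("top")
for t,z in(("pin_top",160),("bushing",115),("spring",122),("can",80),("screwdriver",10)):
    for r in viewer.recognise(t,p)[:1]:
        q=onz(p,r["centre"],z); d=q-w(V,0,0,z); c,s=np.cos(V[2]),np.sin(V[2]); print(t,round(r["score"],2),np.round(q,1),"mould",round(d[0]*c+d[1]*s,1),round(-d[0]*s+d[1]*c,1))
x0,y0,S=235,135,6
im=cv2.resize(p["frame"][y0:y0+100,x0:x0+130,::-1],None,fx=S,fy=S,interpolation=cv2.INTER_CUBIC)
t=np.linspace(0,2*np.pi,25); cv2.polylines(im,[np.array([(proj(p,w(V,40+11*np.cos(s),30+11*np.sin(s),160))-[x0,y0]+.5)*S for s in t]).astype(int)],True,(255,0,0),1)
cv2.imwrite("pics/g.png",im)
E
```

```text
time: 13.67
tool_pos: [607.3, -117.2, 200.6]
tcp_rot: [3.134, 0.004, 1.853]
contact_force: [0.2, -0.9, 1.2]
grip_width: 0.2
finger_force: 0.0
time: 14.0
tool_pos: [573.1, -235.2, 194.2]
tcp_rot: [-3.14, 0.001, 1.848]
contact_force: [1.0, 1.2, -0.5]
grip_width: 0.4
finger_force: 0.0
time: 14.33
tool_pos: [542.9, -347.9, 193.7]
tcp_rot: [-3.14, 0.001, 1.847]
contact_force: [-0.6, 0.3, 1.0]
grip_width: 0.6
finger_force: 0.0
t 14.3333 mould xy -84.9 -232.8 z 193.7 yaw 1.5683 F mould [-0.5  0.5  1. ]
[ 542.92979734 -347.9019545   193.73857914]
pin_top 0.53 [591.1 -59.4 160. ] mould 40.9 31.3
bushing 0.45 [648.2   6.9 115. ] mould 114.0 79.3
spring 0.53 [ 694.7 -159.7  122. ] mould 112.9 -93.7
can 0.78 [510.7 500.   80. ] mould 117.6 591.2
screwdriver 0.39 [515.2 532.6  10. ] mould 130.9 621.3
```

View pics/g.png

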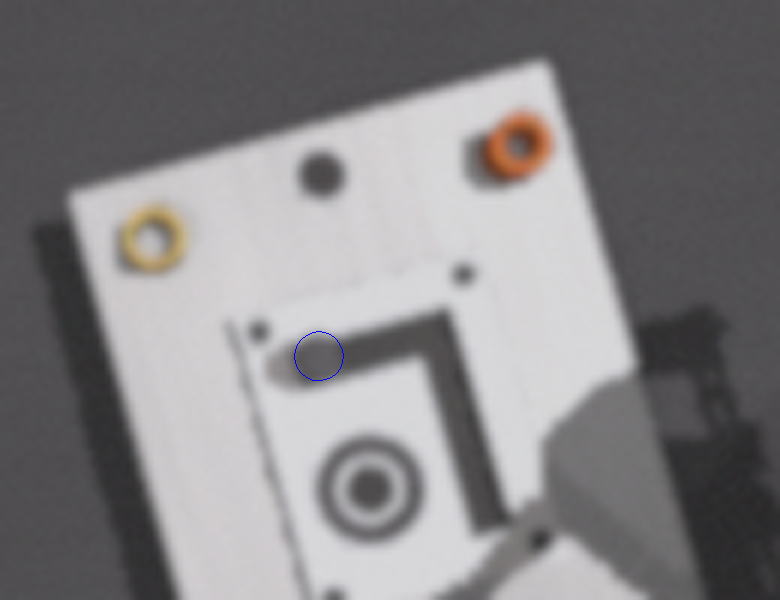

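The pin's head fills the predicted "home" circle at (319,356). The bushing at (153,240) and the spring at (519,147) stand where they were, and the arm is clear.

```bash
python3 -m handwheel '0 0 0 0 0 0 -1;0 0 0 0 0 0 -1;0 0 0 0 0 0 -1'; python3 -c 'from h import *;print(bot.close_job())'
```

```text
time: 14.88
tool_pos: [545.9, -341.4, 195.1]
tcp_rot: [3.142, 0.0, 1.854]
contact_force: [-0.3, -0.5, 0.3]
grip_width: 0.8
finger_force: 0.0
the job is handed in; nothing more can be done
None
```

I pushed the pin to the corner and then fully home at the end of the short leg, and handed the job in at about 15 s; the hard stops and the last picture confirm it, the bushing, spring and can stand as before, and the arm is clear (the screwdriver, which the arm never came near, was not found in that last check).

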